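# Scoop cooling beads into the ice bucket

## Task

Using the scoop, carry at least five of the seven metal cooling beads from the bead bath to the ice bucket, leaving any others in the bath and none on the bench, then lay the scoop back flat in its tray, as it was. Do not touch the beads with the gripper, leave the bucket standing where it is, and do not disturb the other things on the bench.

Things in the scene. Friction and masses are not known exactly. Their poses are not given: they have to be found in the camera images.
- bath: Bead bath: fixed open aluminium trough, 230 (x) x 122 (y) x 50 mm high, walls and floor 5 mm (inside 220 x 112), grey rails outside the long sides. Its +x end is a ramp from the floor at x +68 mm to the rim at x +110 (47 degrees). Its -x end wall is only 22 mm high, with a gentle ramp inside from z 19 at x -110 to the floor at x -60. Origin: centre of its underside, z up.
- tray: Scoop's rest tray: fixed shallow dark steel tray, 150 x 150 mm, floor 4 mm thick, rim 12 mm high and 4 mm thick. Origin at the centre of its underside, z up.
- bucket: Ice bucket: loose round grey plastic tub, outside diameter 132 mm at the foot and 154 mm at the rim, 90 mm high, wall 6 mm, floor 8 mm thick, about 0.8 kg. Origin at the centre of its underside, z up.
- bucket_mouth (a point): Centre of the bucket's mouth, level with the rim (90 mm above its underside).
- bucket_middle (a point): Point on the bucket's axis, 40 mm above its underside, in the middle of its hollow.
- scoop: Steel scoop, 0.26 kg, flat in the tray. Pan x -50..50 mm, 96 mm wide, sheet 2.5 mm, open at the nose (+x); sides taper from 42 mm high (back) to 7 (x 36); back wall 42 high. Black handle bar, 18 mm wide (y), 22 thick, 110 long, rises backwards at 20 degrees from x -62, z 58 to x -165, z 96. Origin: centre of the pan's underside, z up.
- scoop_grip (a point): Point in the middle of the handle's thickness, 33 mm from its front end, at (-93, 0, 69) mm in the scoop's frame: a good place to grip.
- scoop_lip (a point): Middle of the scoop's front lip, on the underside: (50, 0, 0) mm in the scoop's frame.
- bead1_center (a point): Centre of a cooling bead: a loose plain metal ball 28 mm in diameter, about 30 g. Seven alike start in the bath.
- bead2_center (a point): Centre of a cooling bead: a loose plain metal ball 28 mm in diameter, about 30 g. Seven alike start in the bath.
- bead3_center (a point): Centre of a cooling bead: a loose plain metal ball 28 mm in diameter, about 30 g. Seven alike start in the bath.
- bead4_center (a point): Centre of a cooling bead: a loose plain metal ball 28 mm in diameter, about 30 g. Seven alike start in the bath.
- bead5_center (a point): Centre of a cooling bead: a loose plain metal ball 28 mm in diameter, about 30 g. Seven alike start in the bath.
- bead6_center (a point): Centre of a cooling bead: a loose plain metal ball 28 mm in diameter, about 30 g. Seven alike start in the bath.
- bead7_center (a point): Centre of a cooling bead: a loose plain metal ball 28 mm in diameter, about 30 g. Seven alike start in the bath.
- jar_a: Bystander: small amber specimen jar with a red cap, 40 mm diameter, 65 mm high, standing loose among the task's things. Origin under its centre.
- jar_b: Bystander: a second jar like jar_a.
- dishes: Bystander: stack of petri dishes, 90 mm diameter, 52 mm high, loose, at the right. Origin under its centre.
- dropper: Bystander: slim white plastic bottle, 32 mm diameter, 85 mm high, standing loose near the robot. Origin under its centre.
- beaker: Bystander: glass beaker, 80 mm diameter, 100 mm high, loose, at the left. Origin under its centre.
Not all that is in view belongs to the job. What is shaped like the bucket but purple is not meant.

How it is judged:
By the outcome, as a careful person would: the job done as asked, in the order asked, and still so for the second after the job is handed in, with the robot touching nothing.
It also fails if it takes over 64 s, if anything falls off the work surface, if the arm or the gripper's body presses on something with over 40 N, if the wrist force passes 120 N, or if a joint passes its speed limit or range.

## Robot

A 6-joint arm with a two-finger parallel gripper is mounted at the origin on the work surface. World frame = base frame: x ahead of the robot, y to its left, z up, the work surface at z = 0. Lengths are in m, angles in rad, forces in N, time in s.
With the tool pointing down it reaches from about 0.375 to 0.825 m from the base axis. Payload 5.5 kg.
Tool frame: the origin (TCP) lies between the finger pads; the fingertips stand 19 mm ahead of it and the grasp point (between the pads) is the TCP; z points along the fingers, y is the line along which they close (so a half turn about z gives the same grasp; the last joint's range is limited). The gripper opens to 85 mm and grips with 20 to 120 N. Pads are 22 mm wide; open, the fingers measure 114 mm over their backs; the gripper's body (76 mm by 85 mm) begins 54 mm behind the grasp point. The pads swing forward as they close: fully open they stand 13 mm farther back than shut.
Start: joints at [1.264, 0.314, -0.047, 1.21, 0, 1.571], TCP at [0.181, 0.572, 0.25] pointing down, gripper open.
Joint ranges: [-2.67, 2.67], [-0.69, 1.73], [-1.03, 1.25], [-2.08, 2.16], [-1.42, 1.45], [-3.14, 3.14]. Speed limits (rad/s): [2.39, 2.39, 3.01, 3.14, 3.14, 3.14].

## Interface

Orientations are given as a unit quaternion [w, x, y, z].
In Python, from station import arm, cams gives the robot as it stands.
- The arm moves only by the shell command python3 -m handwheel 'ROWS' [FORCE]. ROWS is JSON, a list of rows, each an object with "dp": the shift along the tool's x, y, z in m, a list of three; "rotation": the turn, a rotation vector about the tool's x, y, z in rad, a list of three; "grip": the finger opening in m, from 0 to 0.0854. A call has 1 to 10 rows; each row shifts and turns the commanded pose from where the row before left it, along the tool's axes as they then stand; what a row does not reach is not made up. A row lasts 1/12 s, in which the tool goes at most 41.7 mm and 7.16 degrees, less where a joint would pass 70% of its speed; a pose out of reach is approached as far as the arm can. A call with a gripper value outside its range is refused whole. The fingers move at their own pace and stop on an object; FORCE is the grip in N (left out, the last holds). Time passes only in rows, so rows that do not move let the fingers close. It gives the time, the measured TCP pose, the force, the opening and the grip force at its end, in the units of the state.
- arm.get_state(): the state, without advancing time (a new reading comes with each control period).
- cams.grab_frame(name): name is "scene" or "top" or "wrist"; returns a dict with "img" (480x640x3 uint8, red, green, blue), "camera_matrix" (3x3 intrinsics, pixels), "pose" (4x4, takes a point from camera to world coordinates). Camera axes: x right, y up, looking along -z (the intrinsics and any distortion apply to the point x, -y, -z); pixel columns grow to the right and rows downward; lengths in m; the calibration is good to about 2 mm. The wrist camera is an equidistant fisheye: a pixel r from the principal point sees the ray r / f radians off the axis. A picture is of the moment at which its call begins. There is no depth.
- arm.sign_off(): hands the job in; it is judged then, once.
The state is a dict: "time": time; "joints": joint angles; "joint_vel": joint speeds; "joint_torque": joint torques, N m; "position": TCP position; "tool_rot": TCP orientation; "ft_force": force on the tool from outside, world axes, zero at the start; "torque": the same for the moment, N m; "opening": finger opening in m; "grip_force": force on a finger pad.
Only numpy, scipy, OpenCV 4.12 (cv2) and the standard library are available. Lean on these libraries where they do the work, as an engineer would, in place of code of your own. Each camera call takes 0.05 s, during which the arm holds its last target. There are 200 camera calls.

## Working session

There is one attempt and no reset: what is moved stays moved. The work goes in short steps, Python scripts to look and compute and a shell command to move; the robot and the scene stay as the last step left them, time stands still between calls to the robot, and variables do not carry over. Pictures are saved under pics/ and viewed, at most 10 in all, crops included, and the job is handed in when it is done.

```bash
mkdir -p pics; ls
python3 - <<'E'
from station import arm,cams
import cv2,json
print(arm.get_state())
for n in["scene","top"]:
    f=cams.grab_frame(n);cv2.imwrite(f"pics/{n}0.png",f["img"][:,:,::-1]);print(n,f["camera_matrix"],f["pose"], [k for k in f])
E
```

```text
pics
{'time': 0.0, 'joints': array([ 1.26404476e+00,  3.14211715e-01, -4.80565827e-02,  1.21016657e+00,
       -9.91802039e-06,  1.57086017e+00]), 'joint_vel': array([-0.00199806,  0.00167978,  0.00079667, -0.00093144, -0.00253714,
        0.00017353]), 'joint_torque': array([-1.50733754e-04, -5.39595580e+01,  3.39745545e+01,  1.93291856e-02,
       -6.89512831e-05, -3.25848148e-06]), 'position': array([0.18102405, 0.57149522, 0.24945295]), 'tool_rot': array([-1.20237556e-04,  1.52806642e-01,  9.88255766e-01, -8.10414818e-04]), 'ft_force': array([-0.30424568,  0.2282748 , -0.23739556]), 'torque': array([-0.05376505, -0.04393568, -0.02547464]), 'grip_force': 0.0, 'opening': 0.08547317851737542}
scene [[480.68046859   0.         312.56374007]
 [  0.         480.68046859 248.08452037]
 [  0.           0.           1.        ]] [[-0.25547202 -0.77001015  0.58465238  1.12836288]
 [ 0.96681199 -0.20163083  0.15690628  0.1522154 ]
 [-0.00293549  0.6053341   0.79596609  0.89392524]
 [ 0.          0.          0.          1.        ]] ['img', 'camera_matrix', 'pose']
top [[495.32119526   0.         325.57188536]
 [  0.         495.32119526 253.96264102]
 [  0.           0.           1.        ]] [[ 0.03824515  0.97323316 -0.22661537  0.25735608]
 [-0.9992549   0.0384263  -0.00361365 -0.01789512]
 [ 0.00519107  0.22658473  0.97397763  1.30015468]
 [ 0.          0.          0.          1.        ]] ['img', 'camera_matrix', 'pose']
```

View pics/scene0.png

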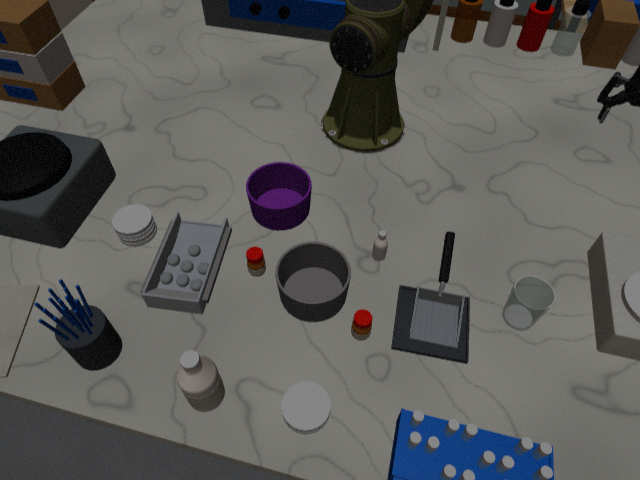

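View pics/top0.png

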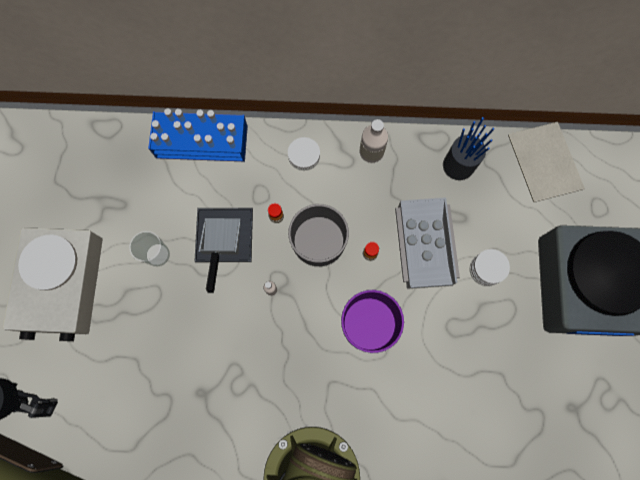

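Scene and top show the scoop in its tray (top ~ (222,236), handle end (211,290)), the grey bucket (top 319,235), the bath with beads (top 427,243), jars (275,212) and (372,250), dropper (269,288), beaker (150,248), dishes (490,267), and the purple decoy (372,321). Next: an enlarged mosaic and helper code.

```bash
cat > h.py <<'E'
import numpy as np,cv2
from station import arm,cams
from scipy.spatial.transform import Rotation as R
def ray(f,uv):
    K=f["camera_matrix"];P=f["pose"];uv=np.atleast_2d(np.float64(uv))
    d=np.c_[(uv[:,0]-K[0,2])/K[0,0],-(uv[:,1]-K[1,2])/K[1,1],-np.ones(len(uv))]@P[:3,:3].T
    return P[:3,3],d
def onz(f,uv,z):
    o,d=ray(f,uv);return o+d*((z-o[2])/d[:,2])[:,None]
def proj(f,X):
    K=f["camera_matrix"];P=f["pose"];c=(np.atleast_2d(X)-P[:3,3])@P[:3,:3]
    return np.c_[K[0,2]+K[0,0]*c[:,0]/-c[:,2],K[1,2]-K[1,1]*c[:,1]/-c[:,2]]
def tri(f1,a,f2,b):
    o1,d1=ray(f1,a);o2,d2=ray(f2,b);d1=d1[0]/np.linalg.norm(d1);d2=d2[0]/np.linalg.norm(d2)
    A=np.c_[d1,-d2];s=np.linalg.lstsq(A,o2-o1,rcond=None)[0]
    p,q=o1+s[0]*d1,o2+s[1]*d2;return (p+q)/2,np.linalg.norm(p-q)
E
python3 - <<'E'
from h import *
import pickle
T=cams.grab_frame("top");S=cams.grab_frame("scene");pickle.dump((T,S),open("f0.pkl","wb"))
def c(f,x,y,w,h):return cv2.resize(f["img"][y:y+h,x:x+w],(400,300),interpolation=cv2.INTER_CUBIC)
m=np.vstack([np.hstack([c(T,367,190,140,105),c(S,130,205,160,120)]),np.hstack([c(T,165,195,140,105),c(S,370,225,200,150)])])
cv2.imwrite("pics/mosaic.png",m[:,:,::-1])
E
```

```text
(no output)
```

View pics/mosaic.png

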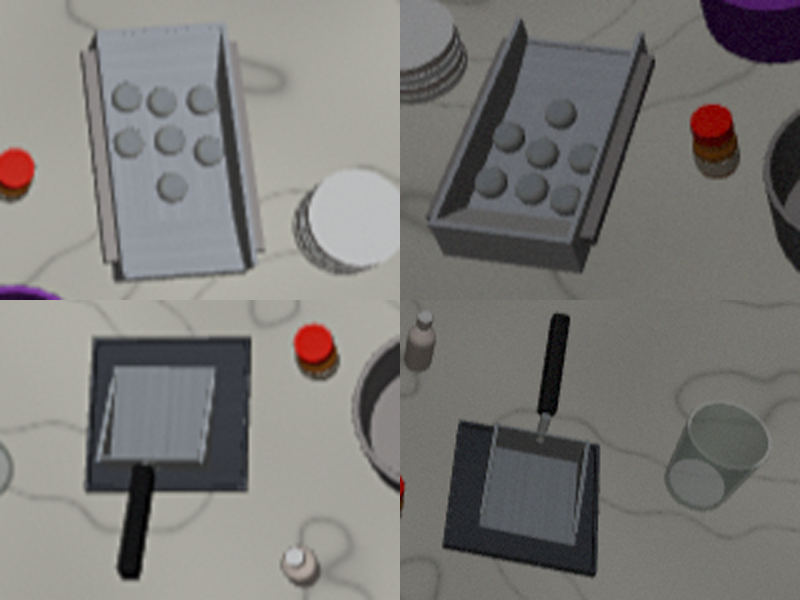

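The mosaic: the bath's low end (gentle ramp) faces the robot, top ≈ (408,288)-(453,285); its steep-ramp end is at ≈ (401,200)-(445,199). The beads lie mid-bath toward the far end. The scoop's nose points away from the robot, with its handle front at top ≈ (216,248), scene ≈ (443,281), and its rear at (210,297) / (450,233).

```bash
python3 - <<'E'
from h import *
import pickle
np.set_printoptions(precision=4,suppress=True)
T,S=pickle.load(open("f0.pkl","rb"))
mt=lambda x,y:(367+x/2.857-.3,190+y/2.857-.3); ms=lambda x,y:(130+(x-400)/2.5-.3,205+y/2.5-.3)
bt=lambda x,y:(165+x/2.857-.3,195+(y-300)/2.857-.3); bs=lambda x,y:(370+(x-400)/2-.25,225+(y-300)/2-.25)
# bath
print("bath far L,R tri",tri(T,mt(97,30),S,ms(430,219)),tri(T,mt(224,26),S,ms(577,240)))
print("bath far onz",onz(T,[mt(97,30),mt(224,26)],.05)); print("near",onz(T,[mt(117,275),mt(247,270)],.022))
print("near tall-wall corners tri",tri(T,mt(247,270),S,ms(522,38)))
# handle masks
def dark(f,x,y,w,h,th):
    g=f["img"][y:y+h,x:x+w].max(2);m=np.uint8(g<th)*255
    cs=cv2.findContours(m,0,1)[0];c=max(cs,key=cv2.contourArea)+[x,y];return cv2.boxPoints(cv2.minAreaRect(c)),cv2.contourArea(c)
a=dark(T,195,262,35,40,40);b=dark(S,430,225,35,58,45);print(a,b)
# jars red
for f in(T,S):
    i=f["img"].astype(int);m=np.uint8((i[...,0]>150)&(i[...,1]<60)&(i[...,2]<60))
    n,_,st,ce=cv2.connectedComponentsWithStats(m);print([(s[4],c) for s,c in zip(st[1:],ce[1:]) if s[4]>40])
# beads
bp=[(127,97),(162,101),(203,99),(129,142),(169,139),(209,150),(172,187)]
print("beads",onz(T,[mt(*p) for p in bp],.019))
bsn=[(489,182),(531,187),(567,199),(508,137),(542,152),(584,158),(560,114)]
print([round(float(tri(T,mt(*p),S,ms(*q))[0][2]),3) for p,q in zip([bp[i] for i in(0,1,2,3,4,5,6)],[bsn[i] for i in (2,1,0,5,4,3,6)])],"z alt")
print([round(float(tri(T,mt(*p),S,ms(*q))[0][2]),3) for p,q in zip(bp,[bsn[i] for i in (2,1,0,5,4,3,6)])])
print("tray",onz(T,[bt(93,338),bt(250,337),bt(248,491),bt(86,491)],.012))
print("pan nose",onz(T,[bt(112,367),bt(215,367)],.008),"back top",onz(T,[bt(98,462),bt(203,463)],.046))
print("others: dropper",onz(T,[bt(294,557)],.085),"dishes",onz(T,[mt(357,217)],.052), "purple",onz(T,[(372,318)],.09),"beaker",onz(T,[(146,245)],.1))
E
python3 - <<'E'
import sys;sys.path.insert(0,'.')
from h import *
import pickle
T,S=pickle.load(open("f0.pkl","rb"))
for f,(x,y,w,h) in((T,(280,195,80,80)),(S,(265,230,95,100))):
    i=cv2.GaussianBlur(f["img"][y:y+h,x:x+w],(3,3),0);g=i.max(2)
    m=np.uint8(g<130)*255; m=cv2.morphologyEx(m,cv2.MORPH_CLOSE,np.ones((3,3)))
    c=max(cv2.findContours(m,0,1)[0],key=cv2.contourArea);print(cv2.boundingRect(c+[x,y]),cv2.fitEllipse(c+[x,y]),cv2.contourArea(c))
E
```

```text
bath far L,R tri (array([ 0.715 , -0.2484,  0.0924]), np.float64(0.10496158562856821)) (array([ 0.6959, -0.2664,  0.0449]), np.float64(0.11985788112804932))
bath far onz [[ 0.7029 -0.2073  0.05  ]
 [ 0.7115 -0.3257  0.05  ]]
near [[ 0.4775 -0.2307  0.022 ]
 [ 0.4867 -0.3497  0.022 ]]
near tall-wall corners tri (array([ 0.487 , -0.3504,  0.0218]), np.float64(0.0012560491091064764))
(array([[205.8919, 290.6487],
       [210.8379, 260.973 ],
       [217.6487, 262.1081],
       [212.7027, 291.7838]], dtype=float32), 173.0) (array([[438.04, 281.72],
       [445.26, 231.18],
       [454.64, 232.52],
       [447.42, 283.06]], dtype=float32), 413.0)
[(np.int32(125), array([274.232, 209.528])), (np.int32(130), array([371.8308, 248.4538]))]
[]
beads [[ 0.6484 -0.2405  0.019 ]
 [ 0.6458 -0.2735  0.019 ]
 [ 0.6493 -0.3123  0.019 ]
 [ 0.6045 -0.2424  0.019 ]
 [ 0.6089 -0.2799  0.019 ]
 [ 0.5998 -0.3172  0.019 ]
 [ 0.5628 -0.2823  0.019 ]]
[0.022, 0.024, 0.023, 0.023, 0.024, 0.022, 0.021] z alt
[0.022, 0.024, 0.023, 0.023, 0.024, 0.022, 0.021]
tray [[0.6718 0.3412 0.012 ]
 [0.6788 0.1918 0.012 ]
 [0.5286 0.1829 0.012 ]
 [0.5227 0.3333 0.012 ]]
pan nose [[0.6449 0.3215 0.008 ]
 [0.6488 0.2236 0.008 ]] back top [[0.543  0.3158 0.046 ]
 [0.5458 0.2203 0.046 ]]
others: dropper [[0.4563 0.1274 0.085 ]] dishes [[ 0.5337 -0.4422  0.052 ]] purple [[ 0.3833 -0.1326  0.09  ]] beaker [[0.5419 0.4348 0.1   ]]
(289, 205, 59, 62) ((318.19866943359375, 235.27001953125), (57.70222854614258, 61.501407623291016), 179.76109313964844) 2784.0
(265, 230, 95, 100) ((311.853759765625, 279.39166259765625), (110.4327621459961, 117.57476043701172), 2.2433903217315674) 9256.5
```

```bash
python3 - <<'E'
from h import *
import pickle
np.set_printoptions(precision=4,suppress=True)
T,S=pickle.load(open("f0.pkl","rb"))
print("jars",onz(T,[(274.2,209.5),(371.8,248.5)],.065),"bucket rim",onz(T,[(318.7,234.7)],.09))
print("handle rear",tri(T,(209.3,291),S,(449.9,232)),"front",tri(T,(216,262),S,(444.5,262)))
for p in ([.5026,.2658,.073],[.5465,.2682,.10-.01],[.433,.263,.099]): print(proj(T,p),proj(S,p))
# dark-run centres of handle, top view & scene rows
for f,rs,x0,x1,th in((T,range(262,291,4),200,225,50),(S,range(234,280,6),432,460,45)):
    for r in rs:
        c=np.where(f["img"][r,x0:x1].max(1)<th)[0]+x0;print(r,c.mean().round(1),len(c),end="; ")
    print()
# bucket rim in scene: check top rim ellipse expected
c=onz(T,[(318.7,234.7)],.09)[0];a=np.linspace(0,2*np.pi,5)[:4]
print("rim predicted in scene",proj(S,c+.077*np.c_[np.cos(a),np.sin(a),0*a]))
E
python3 -m handwheel '[{"dp":[0,0,0],"rotation":[0,0,-0.11],"grip":0.085},{"dp":[0,0,0],"rotation":[0,0,-0.12],"grip":0.085},{"dp":[0,0,0],"rotation":[0,0,-0.12],"grip":0.085}]' 110
```

```text
jars [[ 0.6587  0.1254  0.065 ]
 [ 0.5638 -0.1314  0.065 ]] bucket rim [[0.5883 0.0059 0.09  ]]
handle rear (array([0.4322, 0.2665, 0.1027]), np.float64(0.0008056808153220268)) front (array([0.5068, 0.2616, 0.0928]), np.float64(0.006127946648422752))
[[214.5937 265.2291]] [[443.1612 266.3201]]
[[213.7544 246.7249]] [[444.0644 279.0622]]
[[210.9366 290.9576]] [[447.604  233.0777]]
262 213.5 8; 266 213.5 8; 270 212.5 8; 274 212.0 7; 278 211.5 8; 282 211.0 7; 286 210.0 7; 290 210.0 7; 
234 450.0 9; 240 449.0 9; 246 448.0 9; 252 447.0 9; 258 446.0 9; 264 445.5 10; 270 444.5 10; 276 443.5 10; 
rim predicted in scene [[301.855  299.8511]
 [349.0253 276.3219]
 [321.2713 239.6149]
 [275.897  260.5676]]
time: 0.45
position: [0.1812, 0.5718, 0.25]
tool_rot: [-0.0, -0.025, 1.0, -0.0]
ft_force: [0.2, 0.3, 0.6]
opening: 0.0848
grip_force: 0.0
```

```bash
python3 -m handwheel '[{"dp":[-0.022,-0.0228,0],"rotation":[0,0,0],"grip":0.085},{"dp":[-0.022,-0.0228,0],"rotation":[0,0,0],"grip":0.085},{"dp":[-0.022,-0.0228,0],"rotation":[0,0,0],"grip":0.085},{"dp":[-0.022,-0.0228,0],"rotation":[0,0,0],"grip":0.085},{"dp":[-0.022,-0.0228,0],"rotation":[0,0,0],"grip":0.085},{"dp":[-0.022,-0.0228,0],"rotation":[0,0,0],"grip":0.085},{"dp":[-0.022,-0.0228,0],"rotation":[0,0,0],"grip":0.085},{"dp":[-0.022,-0.0228,0],"rotation":[0,0,0],"grip":0.085},{"dp":[-0.022,-0.0228,0],"rotation":[0,0,0],"grip":0.085},{"dp":[-0.022,-0.0228,0],"rotation":[0,0,0],"grip":0.085}]'
python3 -m handwheel '[{"dp":[-0.022,-0.0228,0.01],"rotation":[0,0,0],"grip":0.085},{"dp":[-0.022,-0.0228,0.01],"rotation":[0,0,0],"grip":0.085},{"dp":[-0.022,-0.0228,0.01],"rotation":[0,0,0],"grip":0.085},{"dp":[-0.02,-0.0222,0.01],"rotation":[0,0,0],"grip":0.085},{"dp":[0,0,0.01],"rotation":[0,0,0],"grip":0.085}]'
python3 - <<'E'
from h import *
s=arm.get_state();f=cams.grab_frame("wrist");print(s["position"],s["tool_rot"],f["camera_matrix"],f["pose"])
import pickle;pickle.dump(f,open("w1.pkl","wb"));cv2.imwrite("pics/w1.png",f["img"][:,:,::-1])
E
```

```text
time: 1.28
position: [0.4117, 0.3524, 0.2503]
tool_rot: [-0.0, -0.022, 1.0, -0.0]
ft_force: [0.1, 0.6, 0.8]
opening: 0.0852
grip_force: 0.0
time: 1.7
position: [0.5039, 0.2634, 0.1997]
tool_rot: [0.001, -0.019, 1.0, -0.001]
ft_force: [-0.6, 0.2, -0.7]
opening: 0.085
grip_force: 0.0
[0.50389779 0.26341077 0.19965291] [ 8.82569677e-04 -1.91308914e-02  9.99816257e-01 -8.26494108e-04] [[371.64829954   0.         319.48531801]
 [  0.         371.64829954 236.07985237]
 [  0.           0.           1.        ]] [[-0.03900471 -0.95898649 -0.28075532  0.43229892]
 [ 0.99923464 -0.03826568 -0.0081159   0.26104699]
 [-0.00296026 -0.280857    0.95974506  0.32238155]
 [ 0.          0.          0.          1.        ]]
```

View pics/w1.png

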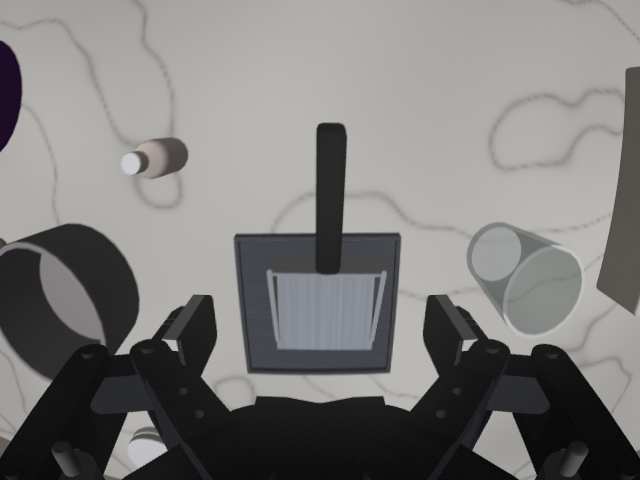

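The wrist view shows the handle straight ahead, from (331,124) to (328,272), the pan behind it (275–380, 272–350), and the fingers either side of its line.

```bash
cat >> h.py <<'E'
def wray(f,uv):
    K=f["camera_matrix"];P=f["pose"];v=(np.atleast_2d(np.float64(uv))-K[:2,2])/K[0,0];t=np.linalg.norm(v,axis=1)[:,None]
    u=v/t*np.sin(t);return P[:3,3],np.c_[u[:,0],-u[:,1],-np.cos(t)]@P[:3,:3].T
def wonz(f,uv,z):
    o,d=wray(f,uv);return o+d*((np.asarray(z)-o[2])/d[:,2])[:,None]
E
python3 - <<'E'
from h import *
import pickle
np.set_printoptions(precision=4,suppress=True)
T,S=pickle.load(open("f0.pkl","rb"));f=pickle.load(open("w1.pkl","rb"))
g=f["img"].max(2);e=[]
for r in range(132,264,16):
    c=np.where(g[r,305:360]<60)[0]+305;e.append((c.mean(),r))
e=np.array(e);print(e.T)
print("handle",wonz(f,e,np.linspace(.107,.07,len(e))))
print("rear edge top",wonz(f,[(331,124)],.110),"front edge(top)",wonz(f,[(328,272)],.072))
print("pan nose corners",wonz(f,[(280,349),(373,349)],.006),"back top",wonz(f,[(268,270),(385,270)],.046))
print("tray",wonz(f,[(235,234),(400,234),(390,373),(247,373)],.012))
E
```

```text
[[330.5 331.  330.5 330.  330.  329.5 329.  328.5 327.5]
 [132.  148.  164.  180.  196.  212.  228.  244.  260. ]]
handle [[0.4331 0.2667 0.107 ]
 [0.4425 0.2676 0.1024]
 [0.4525 0.2678 0.0978]
 [0.4629 0.2681 0.0931]
 [0.4738 0.2687 0.0885]
 [0.4853 0.269  0.0839]
 [0.4975 0.2693 0.0792]
 [0.5103 0.2697 0.0746]
 [0.5239 0.2697 0.07  ]]
rear edge top [[0.4285 0.2668 0.11  ]] front edge(top) [[0.5324 0.2704 0.072 ]]
pan nose corners [[0.6455 0.2284 0.006 ]
 [0.6421 0.3227 0.006 ]] back top [[0.5432 0.2231 0.046 ]
 [0.5395 0.3173 0.046 ]]
tray [[0.5242 0.1889 0.012 ]
 [0.5184 0.3346 0.012 ]
 [0.6687 0.3429 0.012 ]
 [0.675  0.1938 0.012 ]]
```

```bash
python3 -m handwheel '[{"dp":[0.003,0.0055,0.027],"rotation":[0,0,0],"grip":0.085},{"dp":[0,0,0.03],"rotation":[0,0,0],"grip":0.085},{"dp":[0,0,0.03],"rotation":[0,0,0],"grip":0.085},{"dp":[0,0,0.025],"rotation":[0,0,0],"grip":0.085},{"dp":[0,0,0.015],"rotation":[0,0,0],"grip":0.085},{"dp":[0,0,0],"rotation":[0,0,0],"grip":0.085},{"dp":[0,0,0],"rotation":[0,0,0],"grip":0.085}]'
python3 -m handwheel '[{"dp":[0,0,0],"rotation":[0,0,0],"grip":0},{"dp":[0,0,0],"rotation":[0,0,0],"grip":0},{"dp":[0,0,0],"rotation":[0,0,0],"grip":0},{"dp":[0,0,0],"rotation":[0,0,0],"grip":0},{"dp":[0,0,0],"rotation":[0,0,0],"grip":0},{"dp":[0,0,0],"rotation":[0,0,0],"grip":0},{"dp":[0,0,0],"rotation":[0,0,0],"grip":0},{"dp":[0,0,0],"rotation":[0,0,0],"grip":0}]' 115
```

```text
time: 2.33
position: [0.4962, 0.2726, 0.0729]
tool_rot: [-0.001, -0.022, 1.0, -0.0]
ft_force: [-0.1, 0.4, 0.6]
opening: 0.0849
grip_force: 0.0
time: 3.0
position: [0.498, 0.2721, 0.0741]
tool_rot: [0.001, -0.021, 1.0, -0.0]
ft_force: [-1.0, -0.9, 5.8]
opening: 0.0165
grip_force: 110.6
```

```bash
python3 -m handwheel '[{"dp":[0,0,-0.005],"rotation":[0,0,0],"grip":0},{"dp":[0,0,-0.015],"rotation":[0,0,0],"grip":0},{"dp":[0,0,-0.025],"rotation":[0,0,0],"grip":0},{"dp":[0,0,-0.03],"rotation":[0,0,0],"grip":0},{"dp":[0,0,-0.03],"rotation":[0,0,0],"grip":0},{"dp":[0,0,-0.025],"rotation":[0,0,0],"grip":0},{"dp":[0,0,-0.01],"rotation":[0,0,0],"grip":0},{"dp":[0,0,0],"rotation":[0,0,0],"grip":0},{"dp":[0,0,0],"rotation":[0,0,0],"grip":0}]'
python3 - <<'E'
from h import *
f=cams.grab_frame("scene");w=cams.grab_frame("wrist");print(arm.get_state()["position"])
a=cv2.resize(f["img"][130:370,340:600],(400,370));b=cv2.resize(w["img"],(400,370))
cv2.imwrite("pics/lift.png",np.hstack([a,b])[:,:,::-1])
E
```

```text
time: 3.75
position: [0.4971, 0.2722, 0.2125]
tool_rot: [-0.0, -0.022, 1.0, -0.0]
ft_force: [-0.6, 0.1, -3.0]
opening: 0.0162
grip_force: 111.4
[0.49617129 0.27163    0.21101673]
```

View pics/lift.png

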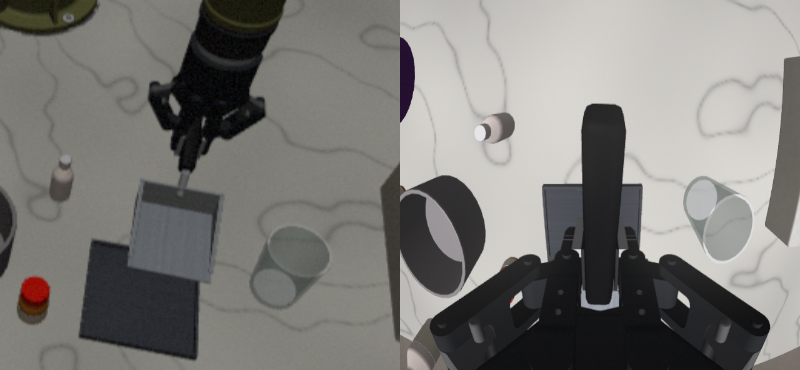

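The scoop is held and looks level (pan nose corners at scene ≈ (424,303) and (476,313)). Carrying it to the bath.

```bash
python3 -m handwheel '[{"dp":[0.002,-0.012,0],"rotation":[0,0,-0.01],"grip":0},{"dp":[0.004,-0.024,0],"rotation":[0,0,-0.01],"grip":0},{"dp":[0.0045,-0.03,0],"rotation":[0,0,-0.01],"grip":0},{"dp":[0.0045,-0.03,0],"rotation":[0,0,-0.01],"grip":0},{"dp":[0.0045,-0.03,0],"rotation":[0,0,-0.01],"grip":0},{"dp":[0.0045,-0.03,0],"rotation":[0,0,-0.015],"grip":0},{"dp":[0.0045,-0.03,0],"rotation":[0,0,0],"grip":0},{"dp":[0.0045,-0.03,0],"rotation":[0,0,0],"grip":0},{"dp":[0.0045,-0.03,0],"rotation":[0,0,0],"grip":0},{"dp":[0.0045,-0.03,0],"rotation":[0,0,0],"grip":0}]'
python3 -m handwheel '[{"dp":[0.0045,-0.03,0],"rotation":[0,0,0],"grip":0},{"dp":[0.0045,-0.03,0],"rotation":[0,0,0],"grip":0},{"dp":[0.0045,-0.03,0],"rotation":[0,0,0],"grip":0},{"dp":[0.0045,-0.03,0],"rotation":[0,0,0],"grip":0},{"dp":[0.0045,-0.03,0],"rotation":[0,0,0],"grip":0},{"dp":[0.0045,-0.03,0],"rotation":[0,0,0],"grip":0},{"dp":[0.004,-0.025,0],"rotation":[0,0,0],"grip":0},{"dp":[0.004,-0.015,0],"rotation":[0,0,0],"grip":0},{"dp":[0,0,0],"rotation":[0,0,0],"grip":0},{"dp":[0,0,0],"rotation":[0,0,0],"grip":0}]'
```

```text
time: 4.68
position: [0.4781, -0.0077, 0.2113]
tool_rot: [-0.002, -0.054, 0.999, 0.0]
ft_force: [-0.0, -0.2, -2.9]
opening: 0.0163
grip_force: 111.6
time: 5.52
position: [0.4674, -0.2289, 0.2114]
tool_rot: [-0.001, -0.053, 0.999, 0.001]
ft_force: [-0.1, 1.1, -3.5]
opening: 0.0165
grip_force: 111.7
```

```bash
python3 -m handwheel '[{"dp":[0.011,-0.015,0],"rotation":[0,0,0],"grip":0},{"dp":[0.011,-0.0155,0],"rotation":[0,0,0],"grip":0},{"dp":[0.011,-0.0155,0],"rotation":[0,0,0],"grip":0},{"dp":[0.0107,-0.016,0],"rotation":[0,0,0],"grip":0},{"dp":[0,0,0],"rotation":[0,0.08,0],"grip":0},{"dp":[0,0,0],"rotation":[0,0.09,0],"grip":0},{"dp":[0,0,0],"rotation":[0,0.09,0],"grip":0},{"dp":[0,0,0],"rotation":[0,0.09,0],"grip":0},{"dp":[0,0,0],"rotation":[0,0,0],"grip":0},{"dp":[0,0,0],"rotation":[0,0,0],"grip":0}]'
python3 - <<'E'
from h import *
import pickle
T=cams.grab_frame("top");S=cams.grab_frame("scene");pickle.dump((T,S),open("f1.pkl","wb"))
s=arm.get_state();print(s["position"],R.from_quat(np.roll(s["tool_rot"],-1)).as_matrix())
def c(f,x,y,w,h):return cv2.resize(f["img"][y:y+h,x:x+w],(400,400),interpolation=cv2.INTER_CUBIC)
cv2.imwrite("pics/hov.png",np.hstack([c(T,377,190,110,110),c(S,125,180,160,160)])[:,:,::-1])
E
```

```text
time: 6.35
position: [0.4328, -0.2936, 0.211]
tool_rot: [-0.175, -0.055, 0.983, -0.008]
ft_force: [0.3, -0.0, -3.2]
opening: 0.0164
grip_force: 111.9
[ 0.43190647 -0.29448221  0.21295754] [[-9.34232115e-01 -1.08747327e-01 -3.39682756e-01]
 [-1.02304895e-01  9.94069378e-01 -3.68751988e-02]
 [ 3.41678305e-01  3.01213549e-04 -9.39816921e-01]]
```

View pics/hov.png

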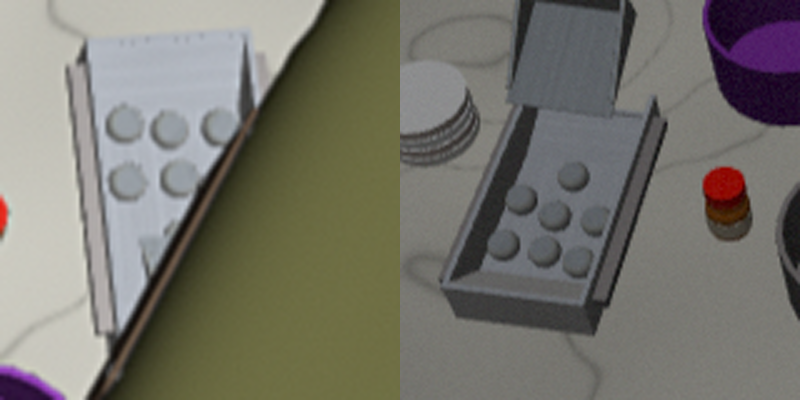

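The scene view shows the pan nose-down above the bath's low end, lip corners at ≈ (168,220) and (211,226); the top view is blocked by the arm.

Run:
```python
from h import *
import pickle
np.set_printoptions(precision=4,suppress=True)
T,S=pickle.load(open("f0.pkl","rb"))
ms=lambda x,y:(130+(x-400)/2.5-.3,205+y/2.5-.3)
print("scene: bath far L(y+),R",onz(S,[ms(577,240),ms(430,219)],.05),"near tall corners (z.05)",onz(S,[ms(643,36),ms(522,20)],.05))
print("beads scene",onz(S,[ms(*p) for p in[(567,199),(531,187),(489,182),(584,158),(542,152),(508,137),(560,114)]],.019))
s=arm.get_state();M=R.from_quat(np.roll(s["tool_rot"],-1)).as_matrix();p=s["position"]
for y in(.048,-.048):
    X=p+M@np.array([-.146,y-.002,.070]);print("lip pred",X,proj(S,X))
print("lip scene",onz(S,[(168.3,220.5),(211.8,225.7)],X[2]))
```

```text
scene: bath far L(y+),R [[ 0.6966 -0.2007  0.05  ]
 [ 0.7087 -0.326   0.05  ]] near tall corners (z.05) [[ 0.4772 -0.2274  0.05  ]
 [ 0.4874 -0.3441  0.05  ]]
beads scene [[ 0.6446 -0.2381  0.019 ]
 [ 0.641  -0.2735  0.019 ]
 [ 0.6455 -0.3112  0.019 ]
 [ 0.6005 -0.2407  0.019 ]
 [ 0.604  -0.2795  0.019 ]
 [ 0.5964 -0.3158  0.019 ]
 [ 0.5605 -0.2809  0.019 ]]
lip pred [ 0.5395 -0.2364  0.0973] [[209.4525 225.171 ]]
lip pred [ 0.55   -0.3318  0.0973] [[166.7953 220.2361]]
lip scene [[ 0.5498 -0.3283  0.0973]
 [ 0.5396 -0.2309  0.0973]]
```

```bash
python3 -m handwheel '[{"dp":[-0.006,0,0.02],"rotation":[0,0,0],"grip":0},{"dp":[-0.006,0,0.02],"rotation":[0,0,0],"grip":0},{"dp":[-0.006,0,0.02],"rotation":[0,0,0],"grip":0},{"dp":[-0.004,0,0.012],"rotation":[0,0,0],"grip":0},{"dp":[-0.003,0,0.008],"rotation":[0,0,0],"grip":0},{"dp":[0,0,0],"rotation":[0,0,0],"grip":0},{"dp":[0,0,0],"rotation":[0,0,0],"grip":0}]'
python3 -m handwheel '[{"dp":[-0.0007,0,0.0019],"rotation":[0,0,0],"grip":0},{"dp":[-0.0007,0,0.0019],"rotation":[0,0,0],"grip":0},{"dp":[0,0,0],"rotation":[0,0,0],"grip":0}]'
```

```text
time: 7.03
position: [0.4278, -0.2956, 0.1305]
tool_rot: [-0.173, -0.053, 0.983, -0.01]
ft_force: [0.4, -0.6, -4.2]
opening: 0.0164
grip_force: 111.9
time: 7.28
position: [0.4284, -0.2957, 0.126]
tool_rot: [-0.173, -0.053, 0.983, -0.01]
ft_force: [-0.0, 0.3, -2.1]
opening: 0.0162
grip_force: 111.9
```

```bash
python3 -m handwheel '[{"dp":[-0.0007,0,0.0019],"rotation":[0,0,0],"grip":0},{"dp":[0,0,0],"rotation":[0,0,0],"grip":0}]'
python3 -m handwheel '[{"dp":[-0.0007,0,0.0019],"rotation":[0,0,0],"grip":0},{"dp":[0,0,0],"rotation":[0,0,0],"grip":0}]'
```

```text
time: 7.45
position: [0.4282, -0.2955, 0.1234]
tool_rot: [-0.174, -0.053, 0.983, -0.009]
ft_force: [-0.4, -0.0, -3.4]
opening: 0.0163
grip_force: 111.9
time: 7.62
position: [0.428, -0.2956, 0.1214]
tool_rot: [-0.174, -0.053, 0.983, -0.009]
ft_force: [-0.1, -0.0, -0.3]
opening: 0.0166
grip_force: 112.2
```

```bash
python3 -m handwheel '[{"dp":[-0.0004,0,0.001],"rotation":[0,0,0],"grip":0},{"dp":[0,0,0],"rotation":[0,0,0],"grip":0}]'
python3 - <<'E'
from station import arm
print(arm.get_state())
E
```

```text
time: 7.78
position: [0.4277, -0.2958, 0.1209]
tool_rot: [-0.174, -0.053, 0.983, -0.01]
ft_force: [-3.5, -1.3, 3.9]
opening: 0.0165
grip_force: 112.5
{'time': 7.7833, 'joints': array([-0.48869081,  0.48892761, -0.15258702,  1.22295772, -0.19484562,
       -0.56798059]), 'joint_vel': array([-0.00091912, -0.00287139,  0.00145876, -0.00025756,  0.00081253,
       -0.00117506]), 'joint_torque': array([ 1.25625573e+00, -5.61720622e+01,  2.79407823e+01,  1.70213073e+00,
       -2.13966072e-01,  3.34399345e-02]), 'position': array([ 0.42765016, -0.29577907,  0.12086364]), 'tool_rot': array([-0.17426703, -0.05324236,  0.98321016, -0.00969679]), 'ft_force': array([-3.49622039, -1.31745278,  3.92292915]), 'torque': array([0.03084857, 0.17522509, 0.06599965]), 'grip_force': 112.53000497817993, 'opening': 0.016527828820177688}
```

```bash
cat >> h.py <<'E'
def tcp(xl,zl,th,o=(.146,.070)):
    t=np.radians(th);c,s=np.cos(t),np.sin(t);return np.array([xl-o[0]*c+o[1]*s, zl+o[0]*s+o[1]*c]),t
def plan(W,P0=None):
    """W: rows of lip x,z (m), nose-down pitch deg; prints per-row tool dp x,z and rot y"""
    for a,b in zip(W[:-1],W[1:]):
        p,t=tcp(*a);q,u=tcp(*b);c,s=np.cos(t),np.sin(t);d=q-p
        print("dp [%.4f,0,%.4f] rot %.4f  -> X %.4f Z %.4f"%(-c*d[0]+s*d[1],-s*d[0]-c*d[1],u-t,*q))
BC=np.array([.5935,-.2788]);BY=.103
def inbath():
    s=arm.get_state();p=s["position"];M=R.from_quat(np.roll(s["tool_rot"],-1)).as_matrix()
    u=np.array([np.cos(BY),np.sin(BY)]);v=np.array([-u[1],u[0]])
    l=p+M@np.array([-.146,-.002,.070]);f=lambda q:[round(float(x),4) for x in((q[:2]-BC)@u,(q[:2]-BC)@v,q[2])]
    print("t",s["time"],"tcp",f(p),"lip",f(l),"pitch",round(float(np.degrees(np.arcsin(M[2,0]))),2),"F",s["ft_force"].round(1),"grip",round(s["opening"],4))
E
python3 - <<'E'
from h import *
inbath()
k=np.array([[-53,6,20],[-20,6,14],[0,6,11],[20,6,7],[40,6,3],[63,6,2]])
xs=np.arange(-53,64,5.8);W=np.c_[xs/1e3,np.interp(xs,k[:,0],k[:,1])/1e3,np.interp(xs,k[:,0],k[:,2])]
W[0,1]=.0055
plan(W)
E
```

```text
t 7.7833 tcp [-0.1667, 0.0002, 0.1209] lip [-0.0537, -0.0013, 0.0049] pitch 20.1 F [-3.5 -1.3  3.9] grip 0.0165
dp [-0.0040,0,0.0002] rot -0.0184  -> X -0.1626 Z 0.1196
dp [-0.0042,0,0.0008] rot -0.0184  -> X -0.1588 Z 0.1175
dp [-0.0043,0,0.0009] rot -0.0184  -> X -0.1551 Z 0.1153
dp [-0.0043,0,0.0010] rot -0.0184  -> X -0.1513 Z 0.1131
dp [-0.0043,0,0.0011] rot -0.0184  -> X -0.1474 Z 0.1108
dp [-0.0044,0,0.0011] rot -0.0174  -> X -0.1434 Z 0.1087
dp [-0.0046,0,0.0008] rot -0.0152  -> X -0.1392 Z 0.1067
dp [-0.0046,0,0.0009] rot -0.0152  -> X -0.1349 Z 0.1048
dp [-0.0046,0,0.0010] rot -0.0152  -> X -0.1306 Z 0.1028
dp [-0.0044,0,0.0017] rot -0.0195  -> X -0.1266 Z 0.1003
dp [-0.0043,0,0.0020] rot -0.0202  -> X -0.1227 Z 0.0976
dp [-0.0043,0,0.0021] rot -0.0202  -> X -0.1187 Z 0.0949
dp [-0.0044,0,0.0022] rot -0.0202  -> X -0.1147 Z 0.0921
dp [-0.0044,0,0.0023] rot -0.0202  -> X -0.1106 Z 0.0893
dp [-0.0044,0,0.0024] rot -0.0202  -> X -0.1065 Z 0.0865
dp [-0.0044,0,0.0025] rot -0.0202  -> X -0.1023 Z 0.0836
dp [-0.0054,0,0.0004] rot -0.0049  -> X -0.0969 Z 0.0829
dp [-0.0055,0,0.0004] rot -0.0044  -> X -0.0914 Z 0.0823
dp [-0.0055,0,0.0004] rot -0.0044  -> X -0.0859 Z 0.0817
dp [-0.0055,0,0.0004] rot -0.0044  -> X -0.0805 Z 0.0811
```

```bash
python3 -m handwheel '[{"dp":[-0.004,0,-0.0003],"rotation":[0,-0.0184,0],"grip":0},{"dp":[-0.0042,0,0.0008],"rotation":[0,-0.0184,0],"grip":0},{"dp":[-0.0043,0,0.0009],"rotation":[0,-0.0184,0],"grip":0},{"dp":[-0.0043,0,0.001],"rotation":[0,-0.0184,0],"grip":0},{"dp":[-0.0043,0,0.0011],"rotation":[0,-0.0184,0],"grip":0}]'; python3 -c "from h import *;inbath()"
```

```text
time: 8.2
position: [0.4473, -0.2934, 0.1103]
tool_rot: [-0.128, -0.054, 0.99, -0.007]
ft_force: [-2.5, -0.7, -0.1]
opening: 0.0161
grip_force: 112.3
t 8.2 tcp [-0.1469, 0.0005, 0.1103] lip [-0.0235, -0.0008, 0.0056] pitch 14.69 F [-2.5 -0.7 -0.1] grip 0.0161
```

```bash
python3 -m handwheel '[{"dp":[-0.0044,0,0.001],"rotation":[0,-0.0174,0],"grip":0},{"dp":[-0.0046,0,0.0008],"rotation":[0,-0.0152,0],"grip":0},{"dp":[-0.0046,0,0.0009],"rotation":[0,-0.0152,0],"grip":0},{"dp":[-0.0046,0,0.001],"rotation":[0,-0.0152,0],"grip":0},{"dp":[-0.0044,0,0.0017],"rotation":[0,-0.0195,0],"grip":0},{"dp":[-0.0043,0,0.002],"rotation":[0,-0.0202,0],"grip":0}]'; python3 -c "from h import *;inbath()"
```

```text
time: 8.7
position: [0.4722, -0.2907, 0.0972]
tool_rot: [-0.076, -0.054, 0.996, -0.004]
ft_force: [-0.8, 0.2, -1.1]
opening: 0.0163
grip_force: 112.2
t 8.7 tcp [-0.1219, 0.0006, 0.0972] lip [0.0117, -0.0007, 0.0057] pitch 8.79 F [-0.8  0.2 -1.1] grip 0.0163
```

```bash
python3 -m handwheel '[{"dp":[-0.0043,0,0.0021],"rotation":[0,-0.0202,0],"grip":0},{"dp":[-0.0044,0,0.0022],"rotation":[0,-0.0202,0],"grip":0},{"dp":[-0.0044,0,0.0022],"rotation":[0,-0.0202,0],"grip":0}]'; python3 -c "from h import *;inbath()"
```

```text
time: 8.95
position: [0.4837, -0.2894, 0.089]
tool_rot: [-0.046, -0.054, 0.997, -0.002]
ft_force: [-1.4, -0.6, -0.6]
opening: 0.0164
grip_force: 112.3
t 8.95 tcp [-0.1103, 0.0007, 0.089] lip [0.0286, -0.0006, 0.0057] pitch 5.34 F [-1.4 -0.6 -0.6] grip 0.0164
```

Going smoothly; now the final stretch to the foot of the steep ramp.

```bash
python3 -m handwheel '[{"dp":[-0.0044,0,0.0024],"rotation":[0,-0.0202,0],"grip":0},{"dp":[-0.0044,0,0.0025],"rotation":[0,-0.0202,0],"grip":0},{"dp":[-0.0054,0,0.0004],"rotation":[0,-0.0049,0],"grip":0},{"dp":[-0.0055,0,0.0004],"rotation":[0,-0.0044,0],"grip":0}]'; python3 -c "from h import *;inbath()"; python3 -m handwheel '[{"dp":[-0.0055,0,0.0004],"rotation":[0,-0.0044,0],"grip":0},{"dp":[-0.0055,0,0.0004],"rotation":[0,-0.0044,0],"grip":0}]';  python3 - <<'E'
from h import *
inbath()
S=cams.grab_frame("scene");cv2.imwrite("pics/s2.png",cv2.resize(S["img"][190:330,120:280],(640,560),interpolation=cv2.INTER_CUBIC)[:,:,::-1])
W=np.array([[63,6,2],[66,7.5,0],[70,11,-2.5],[75,15.5,-5],[80,20.5,-8],[85,26,-11],[90,31.5,-14],[95,37,-17],[100,43,-20],[104,50,-22],[104,58,-24]]);W[:,:2]/=1e3
plan(W)
E
```

```text
time: 9.28
position: [0.5025, -0.2874, 0.0822]
tool_rot: [-0.023, -0.054, 0.998, -0.001]
ft_force: [-2.9, -0.9, -1.2]
opening: 0.0162
grip_force: 112.6
t 9.2833 tcp [-0.0914, 0.0008, 0.0822] lip [0.0513, -0.0005, 0.0057] pitch 2.59 F [-2.9 -0.9 -1.2] grip 0.0162
time: 9.45
position: [0.5144, -0.2862, 0.081]
tool_rot: [-0.018, -0.054, 0.998, -0.001]
ft_force: [-2.1, -0.2, -1.6]
opening: 0.0166
grip_force: 112.5
t 9.45 tcp [-0.0795, 0.0008, 0.081] lip [0.0639, -0.0005, 0.0058] pitch 2.05 F [-2.1 -0.2 -1.6] grip 0.0166
dp [-0.0006,0,0.0035] rot -0.0349  -> X -0.0800 Z 0.0775
dp [-0.0011,0,0.0029] rot -0.0436  -> X -0.0789 Z 0.0746
dp [-0.0023,0,0.0022] rot -0.0436  -> X -0.0765 Z 0.0725
dp [-0.0020,0,0.0032] rot -0.0524  -> X -0.0743 Z 0.0695
dp [-0.0023,0,0.0030] rot -0.0524  -> X -0.0717 Z 0.0669
dp [-0.0025,0,0.0033] rot -0.0524  -> X -0.0686 Z 0.0641
dp [-0.0027,0,0.0036] rot -0.0524  -> X -0.0651 Z 0.0613
dp [-0.0031,0,0.0035] rot -0.0524  -> X -0.0611 Z 0.0588
dp [-0.0038,0,-0.0001] rot -0.0349  -> X -0.0576 Z 0.0602
dp [-0.0006,0,-0.0023] rot -0.0349  -> X -0.0578 Z 0.0626
```

View pics/s2.png

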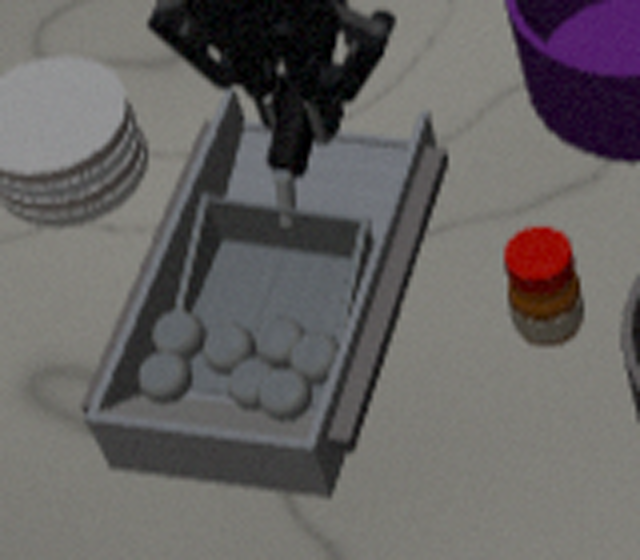

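The scene view shows all seven beads at the pan's nose against the steep ramp; the leftmost (≈(178,333) in the crop) sits over the pan's low side edge. I'll shift 5 mm that way to bring it inside, then go up the ramp nose-up.

```bash
python3 -m handwheel '[{"dp":[0,-0.0025,0],"rotation":[0,0,0],"grip":0},{"dp":[0,-0.0025,0],"rotation":[0,0,0],"grip":0},{"dp":[-0.0006,0,0.0035],"rotation":[0,-0.0349,0],"grip":0},{"dp":[-0.0011,0,0.0029],"rotation":[0,-0.0436,0],"grip":0},{"dp":[-0.0023,0,0.0022],"rotation":[0,-0.0436,0],"grip":0},{"dp":[-0.002,0,0.0032],"rotation":[0,-0.0524,0],"grip":0}]'; python3 -c "from h import *;inbath()"
```

```text
time: 10.0
position: [0.519, -0.2902, 0.069]
tool_rot: [0.068, -0.054, 0.996, 0.004]
ft_force: [-4.0, 1.1, -4.4]
opening: 0.0165
grip_force: 111.5
t 10.0 tcp [-0.0753, -0.0037, 0.069] lip [0.0789, -0.0048, 0.0196] pitch -7.86 F [-4.   1.1 -4.4] grip 0.0165
```

```bash
python3 -m handwheel '[{"dp":[-0.0023,0,0.003],"rotation":[0,-0.0524,0],"grip":0},{"dp":[-0.0025,0,0.0033],"rotation":[0,-0.0524,0],"grip":0},{"dp":[-0.0027,0,0.0036],"rotation":[0,-0.0524,0],"grip":0}]'
python3 - <<'E'
from h import *
inbath()
S=cams.grab_frame("scene");cv2.imwrite("pics/s3.png",cv2.resize(S["img"][190:330,120:280],(640,560),interpolation=cv2.INTER_CUBIC)[:,:,::-1])
E
```

```text
time: 10.25
position: [0.5281, -0.2891, 0.0603]
tool_rot: [0.147, -0.053, 0.988, 0.008]
ft_force: [-0.5, 0.4, -5.6]
opening: 0.0168
grip_force: 111.7
t 10.25 tcp [-0.0661, -0.0035, 0.0603] lip [0.094, -0.0047, 0.0358] pitch -16.92 F [-0.5  0.4 -5.6] grip 0.0168
```

View pics/s3.png

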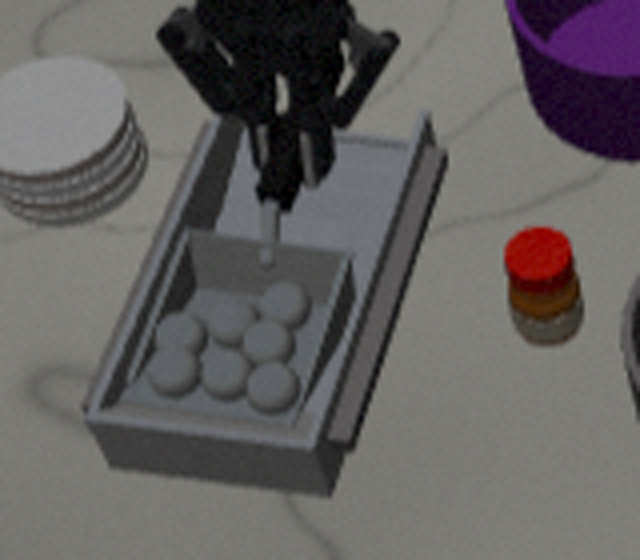

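All seven beads are in the pan at 17° nose-up, and the wrist force (−5.6 N) agrees. Continuing up and out.

```bash
python3 -m handwheel '[{"dp":[-0.0031,0.0015,0.0025],"rotation":[0,-0.0524,0],"grip":0},{"dp":[-0.0038,0.0015,-0.0015],"rotation":[0,-0.0349,0],"grip":0},{"dp":[-0.0006,0.001,-0.0045],"rotation":[0,-0.0349,0],"grip":0},{"dp":[0,0,0],"rotation":[0,0,0],"grip":0}]'
python3 - <<'E'
from h import *
inbath()
s=arm.get_state();M=R.from_quat(np.roll(s["tool_rot"],-1)).as_matrix();print("up in tool",M.T@[0,0,1])
E
```

```text
time: 10.63
position: [0.5331, -0.2849, 0.0663]
tool_rot: [0.206, -0.052, 0.977, 0.011]
ft_force: [-0.3, 0.2, -5.0]
opening: 0.0167
grip_force: 111.8
t 10.6333 tcp [-0.0607, 0.0002, 0.0663] lip [0.1012, -0.0012, 0.0612] pitch -23.83 F [-0.3  0.2 -5. ] grip 0.0167
up in tool [-4.03954130e-01  5.19648169e-04 -9.14779094e-01]
```

```bash
python3 -m handwheel '[{"dp":[-0.0024,0,-0.0055],"rotation":[0,0,0],"grip":0},{"dp":[-0.006,0,-0.0137],"rotation":[0,0,0],"grip":0},{"dp":[-0.0093,0,-0.021],"rotation":[0,0,0],"grip":0},{"dp":[-0.0101,0,-0.0229],"rotation":[0,0,0],"grip":0},{"dp":[-0.0101,0,-0.0229],"rotation":[0,0,0],"grip":0},{"dp":[-0.008,0,-0.0183],"rotation":[0,0,0],"grip":0},{"dp":[-0.0024,0,-0.0055],"rotation":[0,0,0],"grip":0},{"dp":[0,0,0],"rotation":[0,0,0],"grip":0}]'
python3 - <<'E'
from h import *
inbath()
s=arm.get_state();M=R.from_quat(np.roll(s["tool_rot"],-1)).as_matrix()
S=cams.grab_frame("scene");print(s["position"],s["joints"].round(2))
# target: bucket pour
c=np.array([.586,.0075]);
for yaw in (.06,.1):
  u=np.array([np.cos(yaw),np.sin(yaw)]);q,_=tcp(0.01,.16,-24);t=c+u*q[0];d=np.r_[t-s["position"][:2],q[1]-s["position"][2]];print(yaw,t,q[1],"d",d,"tool",M.T@d)
E
```

```text
time: 11.3
position: [0.536, -0.2862, 0.1896]
tool_rot: [0.208, -0.053, 0.977, 0.01]
ft_force: [-0.1, 0.5, -5.6]
opening: 0.0164
grip_force: 111.9
t 11.3 tcp [-0.058, -0.0014, 0.1896] lip [0.1039, -0.0026, 0.1853] pitch -24.08 F [-0.1  0.5 -5.6] grip 0.0164
[ 0.53597212 -0.28615895  0.18962901] [-0.63  0.13 -0.51  0.61  0.28 -0.69]
0.06 [ 0.43442404 -0.00160549] 0.16456463214591524 d [-0.10154808  0.28455346 -0.02506438] tool [ 0.07390834  0.29394606 -0.0066467 ]
0.1 [ 0.43490941 -0.00765962] 0.16456463214591524 d [-0.10106271  0.27849932 -0.02506438] tool [ 0.07407364  0.28787496 -0.00669833]
```

```bash
python3 -m handwheel '[{"dp":[0.0013,0.0058,-0.0006],"rotation":[0,0,0],"grip":0},{"dp":[0.0032,0.0144,-0.0015],"rotation":[0,0,0],"grip":0},{"dp":[0.0045,0.02,-0.002],"rotation":[0,0,0],"grip":0},{"dp":[0.0057,0.026,-0.0027],"rotation":[0,0,0],"grip":0},{"dp":[0.0064,0.0288,-0.003],"rotation":[0,0,0],"grip":0},{"dp":[0.0064,0.0288,-0.003],"rotation":[0,0,0],"grip":0},{"dp":[0.0064,0.0288,-0.003],"rotation":[0,0,0],"grip":0},{"dp":[0.0064,0.0288,-0.003],"rotation":[0,0,0],"grip":0},{"dp":[0.0064,0.0288,-0.003],"rotation":[0,0,0],"grip":0},{"dp":[0.0057,0.026,-0.0027],"rotation":[0,0,0],"grip":0}]'
python3 -m handwheel '[{"dp":[0.0051,0.023,-0.0024],"rotation":[0,0,0],"grip":0},{"dp":[0.0032,0.0144,-0.0015],"rotation":[0,0,0],"grip":0},{"dp":[0.0019,0.0086,-0.0009],"rotation":[0,0,0],"grip":0},{"dp":[0.0013,0.0058,-0.0006],"rotation":[0,0,0],"grip":0},{"dp":[0,0,0],"rotation":[0,0,0],"grip":0},{"dp":[0,0,0],"rotation":[0,0,0],"grip":0}]'
cat >> h.py <<'E'
def inbk(c=(.586,.0075)):
    s=arm.get_state();p=s["position"];M=R.from_quat(np.roll(s["tool_rot"],-1)).as_matrix()
    u=-M[:2,0]/np.linalg.norm(M[:2,0]);v=np.array([-u[1],u[0]])
    l=p+M@np.array([-.146,-.002,.070]);f=lambda q:[round(float(x),4) for x in((q[:2]-c)@u,(q[:2]-c)@v,q[2])]
    th=float(np.degrees(np.arcsin(M[2,0])));print("t",s["time"],"tcp",f(p),"lip",f(l),"pitch",round(th,2),"yaw",np.arctan2(u[1],u[0]).round(3),"F",s["ft_force"].round(1),s["joints"].round(2));return f(l)+[th]
E
python3 - <<'E'
from h import *
l=inbk()
def W(k,n):
    k=np.array(k,float);t=np.linspace(0,1,n+1);return np.c_[[np.interp(t,k[:,0],k[:,i]) for i in(1,2,3)]].T
plan(W([[0,l[0],l[2],l[3]],[1,-.022,.102,-4]],9))
print();plan(W([[0,-.022,.102,-4],[.6,-.022,.102,18],[1,-.015,.1,36]],22))
E
```

```text
time: 12.18
position: [0.4483, -0.0543, 0.1853]
tool_rot: [0.205, -0.053, 0.977, 0.012]
ft_force: [0.3, -0.4, -5.5]
opening: 0.0166
grip_force: 111.8
time: 12.68
position: [0.4324, -0.0061, 0.1872]
tool_rot: [0.206, -0.053, 0.977, 0.011]
ft_force: [0.3, 0.3, -5.4]
opening: 0.0163
grip_force: 111.8
t 12.6833 tcp [-0.1542, 0.0032, 0.1872] lip [0.0076, 0.0012, 0.1822] pitch -23.83 yaw 0.109 F [ 0.3  0.3 -5.4] [-0.06 -0.29 -0.9   0.56  0.07 -0.16]
dp [0.0038,0,0.0013] rot 0.0385  -> X -0.1572 Z 0.1845
dp [0.0035,0,0.0015] rot 0.0385  -> X -0.1599 Z 0.1818
dp [0.0033,0,0.0017] rot 0.0385  -> X -0.1624 Z 0.1791
dp [0.0030,0,0.0020] rot 0.0385  -> X -0.1647 Z 0.1763
dp [0.0027,0,0.0022] rot 0.0385  -> X -0.1667 Z 0.1735
dp [0.0024,0,0.0024] rot 0.0385  -> X -0.1685 Z 0.1707
dp [0.0021,0,0.0026] rot 0.0385  -> X -0.1701 Z 0.1677
dp [0.0018,0,0.0028] rot 0.0385  -> X -0.1714 Z 0.1647
dp [0.0014,0,0.0029] rot 0.0385  -> X -0.1725 Z 0.1616

dp [-0.0021,0,-0.0042] rot 0.0291  -> X -0.1707 Z 0.1660
dp [-0.0021,0,-0.0042] rot 0.0291  -> X -0.1688 Z 0.1703
dp [-0.0021,0,-0.0042] rot 0.0291  -> X -0
[... 397 characters left out ...]
-0.1491 Z 0.2023
dp [-0.0021,0,-0.0042] rot 0.0291  -> X -0.1461 Z 0.2060
dp [-0.0021,0,-0.0042] rot 0.0291  -> X -0.1430 Z 0.2095
dp [-0.0021,0,-0.0042] rot 0.0291  -> X -0.1399 Z 0.2130
dp [-0.0032,0,-0.0050] rot 0.0344  -> X -0.1353 Z 0.2168
dp [-0.0034,0,-0.0052] rot 0.0357  -> X -0.1304 Z 0.2206
dp [-0.0034,0,-0.0052] rot 0.0357  -> X -0.1253 Z 0.2242
dp [-0.0034,0,-0.0053] rot 0.0357  -> X -0.1200 Z 0.2277
dp [-0.0034,0,-0.0053] rot 0.0357  -> X -0.1146 Z 0.2310
dp [-0.0034,0,-0.0053] rot 0.0357  -> X -0.1091 Z 0.2341
dp [-0.0034,0,-0.0054] rot 0.0357  -> X -0.1035 Z 0.2370
dp [-0.0034,0,-0.0054] rot 0.0357  -> X -0.0978 Z 0.2398
dp [-0.0034,0,-0.0054] rot 0.0357  -> X -0.0920 Z 0.2424
```

```bash
python3 -m handwheel '[{"dp":[0.0038,0,0.0013],"rotation":[0,0.0385,0],"grip":0},{"dp":[0.0035,0,0.0015],"rotation":[0,0.0385,0],"grip":0},{"dp":[0.0033,0,0.0017],"rotation":[0,0.0385,0],"grip":0},{"dp":[0.003,0,0.002],"rotation":[0,0.0385,0],"grip":0},{"dp":[0.0027,0,0.0022],"rotation":[0,0.0385,0],"grip":0},{"dp":[0.0024,0,0.0024],"rotation":[0,0.0385,0],"grip":0},{"dp":[0.0021,0,0.0026],"rotation":[0,0.0385,0],"grip":0},{"dp":[0.0018,0,0.0028],"rotation":[0,0.0385,0],"grip":0},{"dp":[0.0014,0,0.0029],"rotation":[0,0.0385,0],"grip":0},{"dp":[0,0,0],"rotation":[0,0,0],"grip":0}]'; python3 -c "from h import *;inbk()"
```

```text
time: 13.52
position: [0.4162, -0.0089, 0.1619]
tool_rot: [0.035, -0.053, 0.998, 0.002]
ft_force: [0.7, 0.4, -4.3]
opening: 0.0164
grip_force: 111.6
t 13.5167 tcp [-0.1706, 0.0018, 0.1619] lip [-0.0201, -0.0002, 0.1022] pitch -3.97 yaw 0.107 F [ 0.7  0.4 -4.3] [-0.03 -0.03 -0.66  0.87  0.01 -0.14]
```

Now pour.

```bash
python3 -m handwheel '[{"dp":[-0.0021,0,-0.0042],"rotation":[0,0.0291,0],"grip":0},{"dp":[-0.0021,0,-0.0042],"rotation":[0,0.0291,0],"grip":0},{"dp":[-0.0021,0,-0.0042],"rotation":[0,0.0291,0],"grip":0},{"dp":[-0.0021,0,-0.0042],"rotation":[0,0.0291,0],"grip":0},{"dp":[-0.0021,0,-0.0042],"rotation":[0,0.0291,0],"grip":0},{"dp":[-0.0021,0,-0.0042],"rotation":[0,0.0291,0],"grip":0},{"dp":[-0.0021,0,-0.0042],"rotation":[0,0.0291,0],"grip":0},{"dp":[-0.0021,0,-0.0042],"rotation":[0,0.0291,0],"grip":0},{"dp":[-0.0021,0,-0.0042],"rotation":[0,0.0291,0],"grip":0},{"dp":[-0.0021,0,-0.0042],"rotation":[0,0.0291,0],"grip":0}]'
python3 -m handwheel '[{"dp":[-0.0021,0,-0.0042],"rotation":[0,0.0291,0],"grip":0},{"dp":[-0.0021,0,-0.0042],"rotation":[0,0.0291,0],"grip":0},{"dp":[-0.0021,0,-0.0042],"rotation":[0,0.0291,0],"grip":0},{"dp":[-0.0032,0,-0.005],"rotation":[0,0.0344,0],"grip":0},{"dp":[-0.0034,0,-0.0052],"rotation":[0,0.0357,0],"grip":0},{"dp":[-0.0034,0,-0.0052],"rotation":[0,0.0357,0],"grip":0},{"dp":[-0.0034,0,-0.0053],"rotation":[0,0.0357,0],"grip":0},{"dp":[-0.0034,0,-0.0053],"rotation":[0,0.0357,0],"grip":0},{"dp":[-0.0034,0,-0.0053],"rotation":[0,0.0357,0],"grip":0},{"dp":[-0.0034,0,-0.0054],"rotation":[0,0.0357,0],"grip":0}]'
python3 -m handwheel '[{"dp":[-0.0034,0,-0.0054],"rotation":[0,0.0357,0],"grip":0},{"dp":[-0.0034,0,-0.0054],"rotation":[0,0.0357,0],"grip":0},{"dp":[0,0,0],"rotation":[0,0,0],"grip":0},{"dp":[0,0,0],"rotation":[0,0,0],"grip":0},{"dp":[0,0,0],"rotation":[0,0,0],"grip":0},{"dp":[0,0,0],"rotation":[0,0,0],"grip":0}]'
python3 - <<'E'
from h import *
l=inbk()
s=arm.get_state();M=R.from_quat(np.roll(s["tool_rot"],-1)).as_matrix();print("up",M.T@[0,0,1])
E
```

```text
time: 14.35
position: [0.4394, -0.0062, 0.2032]
tool_rot: [-0.109, -0.053, 0.993, -0.006]
ft_force: [-0.6, -0.7, -2.8]
opening: 0.0164
grip_force: 111.8
time: 15.18
position: [0.4853, -0.0013, 0.2376]
tool_rot: [-0.273, -0.051, 0.961, -0.014]
ft_force: [-0.2, -0.3, -3.1]
opening: 0.0164
grip_force: 112.0
time: 15.68
position: [0.4949, 0.0002, 0.2435]
tool_rot: [-0.307, -0.051, 0.95, -0.017]
ft_force: [-0.5, -0.4, -3.4]
opening: 0.0163
grip_force: 112.0
t 15.6833 tcp [-0.0913, 0.0025, 0.2435] lip [-0.0139, 0.0005, 0.1013] pitch 35.8 yaw 0.108 F [-0.5 -0.4 -3.4] [ 0.03  0.65  0.27  1.81 -0.05 -0.06]
up [ 5.84968320e-01  4.26915182e-05 -8.11056141e-01]
```

```bash
python3 -m handwheel '[{"dp":[0.0088,0,-0.0122],"rotation":[0,0,0],"grip":0},{"dp":[0.0117,0,-0.0162],"rotation":[0,0,0],"grip":0},{"dp":[0.0088,0,-0.0122],"rotation":[0,-0.05,0],"grip":0},{"dp":[0,0,0],"rotation":[0,-0.095,0],"grip":0},{"dp":[0,0,0],"rotation":[0,-0.12,0],"grip":0},{"dp":[0,0,0],"rotation":[0,-0.12,0],"grip":0},{"dp":[0,0,0],"rotation":[0,-0.12,0],"grip":0},{"dp":[0,0,0],"rotation":[0,-0.12,0],"grip":0},{"dp":[0,0,0],"rotation":[0,0,0.035],"grip":0},{"dp":[0,0,0],"rotation":[0,0,0.035],"grip":0}]'
python3 -m handwheel '[{"dp":[0,0.015,0],"rotation":[0,0,0],"grip":0},{"dp":[0,0.03,0.008],"rotation":[0,0,0],"grip":0},{"dp":[0,0.035,0.01],"rotation":[0,0,0],"grip":0},{"dp":[0,0.035,0.012],"rotation":[0,0,0],"grip":0},{"dp":[0,0.035,0.012],"rotation":[0,0,0],"grip":0},{"dp":[0,0.035,0.012],"rotation":[0,0,0],"grip":0},{"dp":[0,0.035,0.012],"rotation":[0,0,0],"grip":0},{"dp":[0,0.03,0.012],"rotation":[0,0,0],"grip":0},{"dp":[0,0.015,0],"rotation":[0,0,0],"grip":0},{"dp":[0,0,0],"rotation":[0,0,0],"grip":0}]'
python3 - <<'E'
from h import *
import pickle
T=cams.grab_frame("top");S=cams.grab_frame("scene");pickle.dump((T,S),open("f2.pkl","wb"))
inbk()
s=arm.get_state();M=R.from_quat(np.roll(s["tool_rot"],-1)).as_matrix();print(s["position"],s["tool_rot"],"to rest+.06:",M.T@(np.array([.498,.2721,.134])-s["position"]))
def c(f,x,y,w,h):return cv2.resize(f["img"][y:y+h,x:x+w],(400,400),interpolation=cv2.INTER_CUBIC)
cv2.imwrite("pics/after.png",np.hstack([c(S,120,190,240,160),c(T,275,180,190,115)])[:,:,::-1])
E
```

```text
time: 16.52
position: [0.4911, 0.0001, 0.2944]
tool_rot: [0.0, -0.018, 1.0, -0.0]
ft_force: [0.7, 0.2, -2.6]
opening: 0.0161
grip_force: 111.6
time: 17.35
position: [0.4833, 0.2675, 0.2149]
tool_rot: [-0.002, -0.021, 1.0, 0.0]
ft_force: [0.5, -0.7, -2.9]
opening: 0.0166
grip_force: 112.1
t 17.45 tcp [-0.0916, 0.2611, 0.2158] lip [0.0542, 0.259, 0.1456] pitch 0.1 yaw 0.039 F [ 1.1 -0.3 -3.1] [ 0.5   0.24 -0.22  1.11 -0.    0.46]
[0.48422634 0.26477832 0.2158098 ] [-8.20781110e-04 -1.95415381e-02  9.99808616e-01 -4.31284299e-04] to rest+.06: [-0.01418487  0.00684579  0.08178073]
```

View pics/after.png

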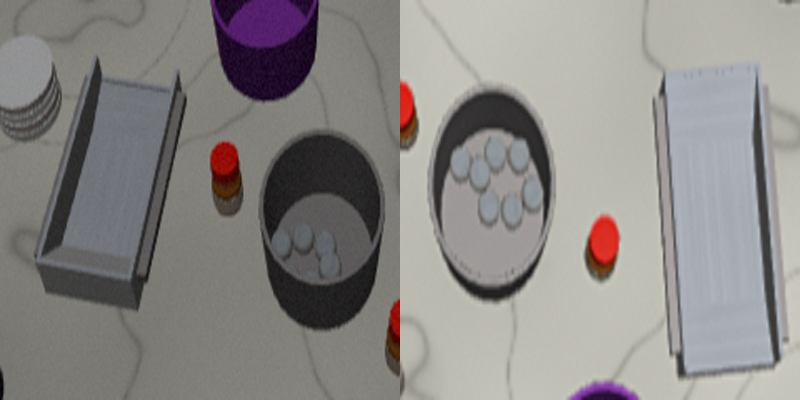

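All seven beads lie in the grey bucket (top crop, x 460–533, y 152–210), and the bath is empty. Lowering the scoop back into its tray.

```bash
python3 -m handwheel '[{"dp":[-0.0072,0.0034,0.01],"rotation":[0,0,0],"grip":0},{"dp":[-0.007,0.0034,0.02],"rotation":[0,0,0],"grip":0},{"dp":[0,0,0.025],"rotation":[0,0,0],"grip":0},{"dp":[0,0,0.02],"rotation":[0,0,0],"grip":0},{"dp":[0,0,0.007],"rotation":[0,0,0],"grip":0},{"dp":[0,0,0],"rotation":[0,0,0],"grip":0},{"dp":[0,0,0],"rotation":[0,0,0],"grip":0},{"dp":[0,0,0],"rotation":[0,0,0],"grip":0}]'
python3 -c "
from h import *
s=[arm.get_state()];print(s[0]['position'],s[0]['tool_rot'])"
```

```text
time: 18.12
position: [0.4997, 0.2726, 0.1347]
tool_rot: [0.0, -0.019, 1.0, 0.0]
ft_force: [1.2, -0.8, -2.9]
opening: 0.0165
grip_force: 111.9
[0.49968973 0.27257276 0.13469723] [ 6.72588095e-05 -1.86903363e-02  9.99825225e-01  4.30475339e-04]
```

```bash
python3 -m handwheel '[{"dp":[0.001,0,0.01],"rotation":[0,0,0],"grip":0},{"dp":[0.0005,0,0.018],"rotation":[0,0,0],"grip":0},{"dp":[0,0,0.018],"rotation":[0,0,0],"grip":0},{"dp":[0,0,0.008],"rotation":[0,0,0],"grip":0},{"dp":[0,0,0.003],"rotation":[0,0,0],"grip":0},{"dp":[0,0,0],"rotation":[0,0,0],"grip":0},{"dp":[0,0,0],"rotation":[0,0,0],"grip":0}]'
python3 -m handwheel '[{"dp":[0,0,0.0015],"rotation":[0,0,0],"grip":0},{"dp":[0,0,0],"rotation":[0,0,0],"grip":0},{"dp":[0,0,0],"rotation":[0,0,0],"grip":0}]'
```

```text
time: 18.7
position: [0.4974, 0.2728, 0.077]
tool_rot: [-0.001, -0.019, 1.0, 0.0]
ft_force: [0.3, 0.2, -3.0]
opening: 0.0168
grip_force: 112.2
time: 18.95
position: [0.4972, 0.2727, 0.0753]
tool_rot: [-0.001, -0.019, 1.0, 0.0]
ft_force: [-0.2, 0.3, -3.8]
opening: 0.0165
grip_force: 112.2
```

```bash
python3 -m handwheel '[{"dp":[0,0,0.001],"rotation":[0,0,0],"grip":0},{"dp":[0,0,0],"rotation":[0,0,0],"grip":0},{"dp":[0,0,0],"rotation":[0,0,0],"grip":0}]'
```

```text
time: 19.2
position: [0.4972, 0.2728, 0.0744]
tool_rot: [-0.001, -0.019, 1.0, 0.0]
ft_force: [-1.6, 1.1, 3.8]
opening: 0.0163
grip_force: 112.8
```

```bash
python3 -m handwheel '[{"dp":[0,0,0.0008],"rotation":[0,0,0],"grip":0},{"dp":[0,0,0],"rotation":[0,0,0],"grip":0},{"dp":[0,0,0],"rotation":[0,0,0],"grip":0}]'
```

```text
time: 19.45
position: [0.4971, 0.273, 0.0742]
tool_rot: [-0.001, -0.019, 1.0, 0.0]
ft_force: [-5.0, -0.5, 9.1]
opening: 0.0163
grip_force: 114.2
```

```bash
python3 -m handwheel '[{"dp":[0,0,-0.0006],"rotation":[0,0,0],"grip":0},{"dp":[0,0,0],"rotation":[0,0,0],"grip":0.03},{"dp":[0,0,0],"rotation":[0,0,0],"grip":0.05},{"dp":[0,0,0],"rotation":[0,0,0],"grip":0.085},{"dp":[0,0,0],"rotation":[0,0,0],"grip":0.085},{"dp":[0,0,0],"rotation":[0,0,0],"grip":0.085},{"dp":[0,0,0],"rotation":[0,0,0],"grip":0.085},{"dp":[0,0,0],"rotation":[0,0,0],"grip":0.085}]' 60
python3 -m handwheel '[{"dp":[0,0,-0.01],"rotation":[0,0,0],"grip":0.085},{"dp":[0,0,-0.03],"rotation":[0,0,0],"grip":0.085},{"dp":[0,0,-0.035],"rotation":[0,0,0],"grip":0.085},{"dp":[0,0,-0.035],"rotation":[0,0,0],"grip":0.085},{"dp":[0,0,-0.035],"rotation":[0,0,0],"grip":0.085},{"dp":[0,0,-0.01],"rotation":[0,0,0],"grip":0.085},{"dp":[0.03,0,0],"rotation":[0,0,0],"grip":0.085},{"dp":[0.03,0,0],"rotation":[0,0,0],"grip":0.085},{"dp":[0,0,0],"rotation":[0,0,0],"grip":0.085},{"dp":[0,0,0],"rotation":[0,0,0],"grip":0.085}]'
python3 - <<'E'
from h import *
T=cams.grab_frame("top");S=cams.grab_frame("scene");print(arm.get_state()["opening"])
def c(f,x,y,w,h):return cv2.resize(f["img"][y:y+h,x:x+w],(400,400),interpolation=cv2.INTER_CUBIC)
cv2.imwrite("pics/fin.png",np.hstack([c(T,125,170,240,130),c(S,220,200,350,170)])[:,:,::-1])
E
```

```text
time: 20.12
position: [0.4968, 0.2724, 0.0734]
tool_rot: [-0.001, -0.019, 1.0, -0.0]
ft_force: [-0.3, 0.7, 0.2]
opening: 0.0851
grip_force: 0.0
time: 20.95
position: [0.4361, 0.2701, 0.2292]
tool_rot: [-0.001, -0.02, 1.0, -0.0]
ft_force: [0.5, -0.1, -0.2]
opening: 0.085
grip_force: 0.0
0.08518121230649073
```

View pics/fin.png

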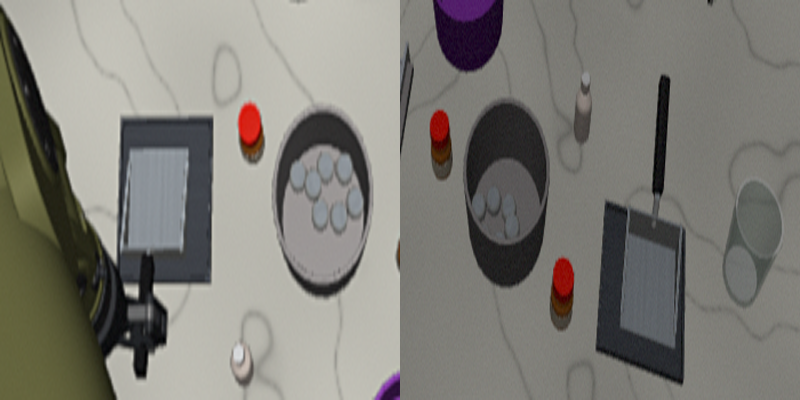

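The scoop is flat in its tray as before, the seven beads are in the bucket, and nothing else has moved.

```bash
python3 -c "from station import arm;print(arm.sign_off())"
```

```text
the job is handed in; nothing more can be done
None
```

I handed the job in at about 21 s: all seven beads are in the ice bucket, none are left in the bath or on the bench, and the scoop is back flat in its tray with the bystanders undisturbed in the last pictures.

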